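# Reset the board stop on the finishing bench

### The arm

A 6-joint arm with a two-finger parallel gripper is mounted at the origin on the work surface. World frame = base frame: x ahead of the robot, y to its left, z up, the work surface at z = 0. Lengths are in mm, angles in rad, forces in N, time in s.
With the tool pointing down it reaches from about 400 to 925 mm from the base axis. Payload 12.5 kg.
Tool frame: the origin (TCP) lies at the centre of the arm's flange, where the gripper is bolted on; the fingertips stand 190 mm ahead of it and the grasp point (between the pads) lies 171 mm ahead of it; z points along the fingers, y is the line along which they close (so a half turn about z gives the same grasp; the last joint's range is limited). The gripper opens to 95 mm and grips with 3 to 60 N. Pads are 20 mm wide; open, the fingers measure 119 mm over their backs; the gripper's body (75 mm by 180 mm) begins 59 mm behind the grasp point.
Start: joints at [1.111, 0.491, 1.559, -0, 1.092, -0.106], TCP at [216.517, 586.298, 404.761] pointing down, gripper open.
Joint ranges: [-3.1, 3.1], [-0.84, 2.19], [0.05, 2.79], [-1.13, 4.28], [0.06, 2.93], [-2.69, 2.69]. Speed limits (rad/s): [2.22, 2.22, 2.79, 3.14, 3.14, 3.14].

### API

Orientations are given as [roll, pitch, yaw] about the fixed x, y, z axes, in that order (R = Rz(yaw) Ry(pitch) Rx(roll)).
In Python, from cell import env, read_camera, search_frame, cut_out gives the robot as it stands. The module is installed in compiled form; this text tells all that it offers.
- The arm moves only by the tool move_arm, never from a script. Its argument "commands" is a list of rows, each a list of 3 entries, a list of its own where there are three numbers: the shift along the world's x, y, z normalised to -1 to 1, where 1 is 0.03 m, then the turn about the world's z normalised to -1 to 1, where 1 is 0.08 rad, then the opening, from -1 (shut) to 1 (fully open), so that 0 is half open. A call has 1 to 20 rows; each row shifts and turns the commanded pose from where the row before left it; what a row does not reach is not made up. A row lasts 1/12 s, in which the tool goes at most 41.7 mm and 7.16 degrees, less where a joint would pass 70% of its speed; a pose out of reach is approached as far as the arm can. A call with a number of a shift or a turn outside -1 to 1 is refused whole. A call with a gripper value outside its range is refused whole. The fingers move at their own pace and stop on an object; the grip force is fixed at half the most. Time passes only in rows, so rows that do not move let the fingers close. It gives the time, the measured TCP pose, the force, the opening and the grip force at its end, in the units of the state.
- env.state(): the state, without advancing time (a new reading comes with each control period).
- read_camera(name): name is "scene" or "top" or "wrist"; returns a dict with "image" (400x640x3 uint8, red, green, blue), "fx", "fy", "cx", "cy" (pixels), "rvec" (rotation vector, rad) and "tvec" (3), from world to camera coordinates, as OpenCV has them. Camera axes: x right, y down, z forward; pixel columns grow to the right and rows downward; lengths in mm; the calibration is good to about 2 mm. A picture is of the moment at which its call begins. There is no depth.
- env.job_done(): hands the job in; it is judged then, once.
Trained networks look in a picture, given as the dict that the camera call returned (one of the last four; its "shot" number tells which), for a name from the list of things; names that differ only in an ending like _2 or _b are one class to them, and where a whole thing is asked for, a point or a joint stands for the part that bears it (a point fixed in the world has none). Each returns a list of dicts, best first, with "confidence" (0 to 1); they miss things now and then, are a little off and sometimes report something else, mostly with a low value. They report only what shows in the picture. A call takes as long as a camera call.
- search_frame(thing, picture): "at" ([column, row] in pixels, amid what is visible of it).
- cut_out(thing, picture): "region" (400x640 bool, what is visible of it) and "at" ([column, row] in pixels, amid what is visible of it).
The state is a dict: "t": time; "joints": joint angles; "qvel": joint speeds; "tau": joint torques, N m; "eef_pos": TCP position; "tcp_rot": TCP orientation; "ft_force": force on the tool from outside, world axes, zero at the start; "moment": the same for the moment, N m; "opening": opening from 0.0 (shut) to 1.0 (fully open); "grip_force": force on a finger pad.
Only numpy, scipy, OpenCV 4.12 (cv2) and the standard library are available. Lean on these libraries where they do the work, as an engineer would, in place of code of your own. Each camera call takes 0.05 s, during which the arm holds its last target. There are 200 camera calls.

### The job

Set the board stop to the red marker: back off the lock ring by its red lever until the stop is free, turn the star wheel until the black pointer stands level with the tip of the red marker, then tighten the lock ring firmly again by feel (it will not end where it started) and let go with the stop still at the mark. Move the stop only with the star wheel, do not shift the red marker, and leave the bottles, can, loose board and sanding block where they are.

Things in the scene. Friction and masses are not known exactly. Their poses are not given: they have to be found in the camera images.
- wheel_centre (a point): Centre of the adjuster, an aluminium star wheel with upright axis on top of the housing: hub 30 mm radius, four arms, on each, 50 mm from the axis, a black upright peg 14 mm across, foot 80 mm and top 107 mm above the bench. The point is on the axis, 80 mm above the bench, in the wheel's top face.
- peg0 (a point): Black peg 0 of the star wheel: point on the peg's axis, 50 mm from the wheel's axis, 95 mm above the bench (12 mm below the peg's top).
- peg1 (a point): Black peg 1 of the star wheel: point on the peg's axis, 50 mm from the wheel's axis, 95 mm above the bench (12 mm below the peg's top).
- peg2 (a point): Black peg 2 of the star wheel: point on the peg's axis, 50 mm from the wheel's axis, 95 mm above the bench (12 mm below the peg's top).
- peg3 (a point): Black peg 3 of the star wheel: point on the peg's axis, 50 mm from the wheel's axis, 95 mm above the bench (12 mm below the peg's top).
- lever_knob (a point): Red upright knob, 18 mm across, 52 to 92 mm above the bench, on the end of the flat lever of the dark steel lock ring, which lies under the star wheel on the same axis (ring 38 mm radius, 51 to 63 mm above the bench). The point is on the knob's axis, 100 mm from the wheel's axis, 72 mm above the bench. Takes about 4 to 6 N to move when loose.
- lock (a joint): Angle of the lock ring, rad: 0 at the start (tight), growing ANTICLOCKWISE seen from above (loosening) to 1.25; free from about 0.35 on. CLOCKWISE tightens. The clamped bar is worn thinner towards its tail: with the stop further out the ring gets tight only 0.3 to 1 rad beyond (below) 0. Found by feel: resistance climbs over some 0.4 rad; 9 to 12 N on the knob is tight. Let go, it springs back 0.3 rad at most.
- stop_pointer (a point): Tip of the small black pointer on the near end of the wooden stop, a cross plate (110 x 16 mm, top 40 mm above the bench) on an oak bar that slides out of the blue housing. 24 mm above the bench, 60 mm to the robot's side of the bar's centre line. Axes as the jig's: y outward along the slide.
- marker_tip (a point): Tip of the red marker tab (20 x 10 x 12 mm) on the yellow scale strip: the setting wanted. Same height and same distance from the bar as the pointer, so the two tips meet when the stop is set. Axes as the jig's: y outward along the slide. It is 26 to 48 mm further out than the pointer at the start. It can be knocked along: leave it.
- stop: The wooden stop with its bar (origin on the wheel's axis at bench height at the start, y outward along the slide). To be moved by the star wheel only, not to be pushed with the gripper.
- shoe: Brass clamp shoe hidden inside the blue housing, which the lock ring presses down on the stop's bar; not to be handled.
- oil_bottle_mid (a point): Bystander: amber bottle, 190 mm tall, 72 mm across; point at its middle.
- wax_bottle_mid (a point): Bystander: white bottle, 200 mm tall, 62 mm across; point at its middle.
- blue_can_mid (a point): Bystander: blue can, 170 mm tall, 80 mm across; point at its middle.
- board_mid (a point): Bystander: loose pine board 300 x 130 x 18 mm lying flat; point at its middle.
- sander_mid (a point): Bystander: cork sanding block 110 x 60 x 32 mm; point at its middle.
- jig: The stop jig, fixed to the bench: plywood base board 170 x 360 mm, 12 mm thick, with a blue clamp housing 84 x 92 mm, 50 mm tall. Origin at bench height on the upright axis shared by star wheel and lock ring; y points outward along the stop's slide, z up. Its place varies, and its y by up to 0.3 rad from the robot's +y.
- wheel (a joint): Angle of the star wheel, rad: 0 at the start, growing CLOCKWISE seen from above, which drives the wooden stop outward (away from the wheel) 12 mm per rad; anticlockwise brings it back. Range -0.25 to 5.1. It stays where left. Free, it takes about 5 N at a peg; with the lock ring tight it holds against some 20 N.

How it is judged (in metres and radians):
On the way, in this order (a step that is already met when the one before it is completed fails the run):
1. the lock ring is loosened, so that its shoe no longer presses on the bar (value of joint lock above 0.1 rad and contact force between shoe and stop below 1 N), for 0.1 s.
2. with the lock ring loose, the pointer is brought to the red marker (y of stop_pointer in the frame of marker_tip between -0.0025 and 0.0025 m and contact force between shoe and stop below 1 N), for 0.2 s.
At the end, for the whole second after the job is handed in: The pointer's tip is within 2.5 mm of the red marker's tip along the slide, the lock ring is tight (its shoe presses on the bar with more than 40 N after release; a push of 9 to 12 N at the knob against the hard resistance does it), and the stop is at rest (y of stop_pointer in the frame of marker_tip between -0.0025 and 0.0025 m and contact force between shoe and stop above 40 N and linear speed of stop below 0.005 m/s); the robot touches nothing.
It fails at once if the stop is pushed directly by the gripper or arm (more than 3 N) (contact force between any of the fingers, the arm and stop above 3 N).
It fails at once if the red marker is shifted by more than 2 mm (distance of marker_tip from where it was at the start of the episode above 0.002 m).
It fails at once if a bystander (bottle, can, loose board, sanding block) is moved more than 30 mm (distance of any of oil_bottle_mid, wax_bottle_mid, blue_can_mid, board_mid, sander_mid from where it was at the start of the episode above 0.03 m).
It also fails if it takes over 72 s, if anything falls off the work surface, if the arm or the gripper's body presses on something with over 40 N, if the wrist force passes 120 N, or if a joint passes its speed limit or range.

## Working session

There is one attempt and no reset: what is moved stays moved. The work goes in short steps, Python scripts to look and compute and a tool call to move; the robot and the scene stay as the last step left them, time stands still between calls to the robot, and variables do not carry over. Pictures are saved under pics/ and viewed, at most 10 in all, crops included, and the job is handed in when it is done.

Besides the shell and the picture viewer there is one more tool, called after "Emit:" in YAML: its name, and indented under it one key for each argument. move_arm: Moves the arm, as the interface text tells. Its arguments: {"type":"object","properties":{"commands":{"type":"array","items":{"type":"array"}}},"required":["commands"]}

```bash
mkdir -p pics; cat > h.py <<'E'
import numpy as np, cv2
from cell import env, read_camera, search_frame, cut_out
def ray(p,uv):
    R=cv2.Rodrigues(np.array(p["rvec"],float))[0]; t=np.array(p["tvec"],float).ravel()
    d=R.T@np.array([(uv[0]-p["cx"])/p["fx"],(uv[1]-p["cy"])/p["fy"],1.]); return -R.T@t,d
def onz(p,uv,z):
    o,d=ray(p,uv); return o+d*(z-o[2])/d[2]
def proj(p,X):
    K=np.array([[p["fx"],0,p["cx"]],[0,p["fy"],p["cy"]],[0,0,1.]])
    return cv2.projectPoints(np.array(X,float).reshape(-1,3),np.array(p["rvec"],float),np.array(p["tvec"],float),K,None)[0].reshape(-1,2)
def save(p,n): cv2.imwrite("pics/"+n,cv2.cvtColor(p["image"],cv2.COLOR_RGB2BGR))
E
python3 - <<'E'
from h import *
np.set_printoptions(precision=1,suppress=True)
H=dict(wheel_centre=80,peg0=95,lever_knob=72,stop_pointer=24,marker_tip=24,oil_bottle_mid=95,wax_bottle_mid=100,blue_can_mid=85,board_mid=9,sander_mid=16)
for c in("scene","top"):
    p=read_camera(c); save(p,c+"0.png")
    for n,z in H.items():
        for r in search_frame(n,p)[:4 if n=='peg0' else 1]: print(c,n,r["confidence"],np.array(r["at"]),onz(p,r["at"],z))
print(env.state())
E
```

```text
scene wheel_centre 0.73 [325.  213.3] [538.7  -9.   80. ]
scene peg0 0.72 [324.8 212.7] [548.5 -10.1  95. ]
scene lever_knob 0.62 [319.3 203.7] [495.1 -23.2  72. ]
scene stop_pointer 0.66 [357.9 222.7] [536.   88.7  24. ]
scene oil_bottle_mid 0.88 [169.6 199.4] [ 469.3 -458.8   95. ]
scene wax_bottle_mid 0.7 [145.6 230.4] [ 582.4 -500.8  100. ]
scene blue_can_mid 0.66 [189.5 245.4] [ 629.1 -378.4   85. ]
scene board_mid 0.76 [479.3 232. ] [581.8 442.8   9. ]
scene sander_mid 0.87 [451.5 171.7] [338.1 424.1  16. ]
top wheel_centre 0.9 [317.2 196.4] [531.5  -3.6  80. ]
top peg0 0.73 [317.9 195.7] [532.1  -6.   95. ]
top lever_knob 0.68 [319.  210.3] [487.9  -9.3  72. ]
top stop_pointer 0.94 [286.5 192.4] [550.8  99.   24. ]
top oil_bottle_mid 0.93 [459.4 222. ] [ 450.3 -445.1   95. ]
top wax_bottle_mid 0.72 [475.4 183.4] [ 570.4 -496.6  100. ]
top blue_can_mid 0.82 [436.5 164. ] [ 634.5 -381.6   85. ]
top board_mid 0.64 [179.9 185.1] [577.1 459.7   9. ]
top sander_mid 0.86 [183.6 258.1] [333.8 436.9  16. ]
{'t': 1.1, 'joints': array([ 1.1,  0.5,  1.6,  0. ,  1.1, -0.1]), 'qvel': array([-0., -0.,  0., -0.,  0., -0.]), 'tau': array([ -0. , -61.2, -25.8,   0.1,   0. ,  -0. ]), 'eef_pos': array([216.5, 586.3, 404.8]), 'tcp_rot': array([3.1, 0. , 2.8]), 'ft_force': array([-0.5, -0.5, -0.7]), 'moment': array([-0.,  0.,  0.]), 'grip_force': 0.0, 'opening': 0.9987991720640087}
```

```bash
python3 - <<'E'
import cv2,numpy as np
a=cv2.imread("pics/top0.png")[150:250,240:373]; b=cv2.imread("pics/scene0.png")[160:260,260:393]
cv2.imwrite("pics/c0.png",np.vstack([cv2.resize(x,(400,300),interpolation=cv2.INTER_CUBIC) for x in(a,b)]))
E
```

```text
(no output)
```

View pics/c0.png

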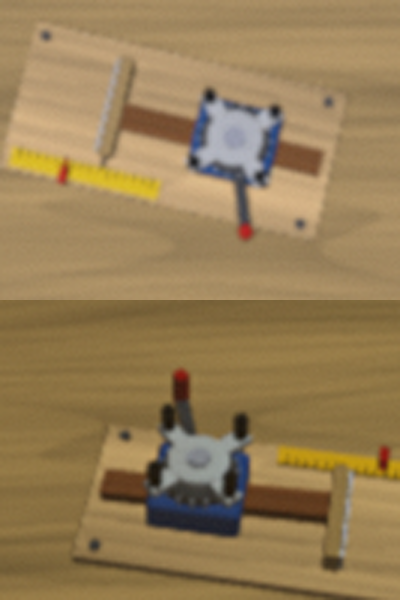

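Emit:
move_arm:
  commands:
    - [[0.42, -0.97, 0], 0.1, 0]
    - [[0.42, -0.97, 0], 0.1, 0]
    - [[0.42, -0.97, 0], 0.1, 0]
    - [[0.42, -0.97, 0], 0.1, 0]
    - [[0.42, -0.97, 0], 0.1, 0]
    - [[0.42, -0.97, 0], 0.1, 0]
    - [[0.42, -0.97, 0], 0.1, 0]
    - [[0.42, -0.97, 0], 0.1, 0]
    - [[0.42, -0.97, 0], 0.1, 0]
    - [[0.42, -0.97, 0], 0.1, 0]
    - [[0.42, -0.97, 0], 0.1, 0]
    - [[0.42, -0.97, 0], 0.1, 0]
    - [[0.42, -0.97, 0], 0.1, 0]
    - [[0.42, -0.97, 0], 0.1, 0]
    - [[0.42, -0.97, 0], 0.1, 0]
    - [[0.42, -0.97, 0], 0.1, 0]
    - [[0.42, -0.97, 0], 0.1, 0]
    - [[0.42, -0.97, 0], 0.1, 0]
    - [[0.42, -0.97, 0], 0.1, 0]
    - [[0.42, -0.97, 0], 0.1, 0]

```text
t: 2.77
eef_pos: [468.9, 2.7, 405.0]
tcp_rot: [3.141, 0.0, 2.948]
ft_force: [0.2, 0.1, -0.3]
opening: 0.498
grip_force: 0.0
```

```bash
python3 - <<'E'
from h import *
np.set_printoptions(precision=2,suppress=True)
H=dict(wheel_centre=80,peg0=95,lever_knob=72,stop_pointer=24,marker_tip=24)
p=read_camera("wrist"); save(p,"w1.png")
for n,z in H.items():
    for r in search_frame(n,p)[:5]: print(n,r["confidence"],np.array(r["at"]),onz(p,r["at"],z))
print(ray(p,(320,200)));s=env.state();print(s["eef_pos"],s["tcp_rot"],s["joints"])
E
```

```text
wheel_centre 0.56 [321.  233.8] [517.7  -4.6  80. ]
peg0 0.78 [320.2 234.9] [512.97  -4.54  95.  ]
lever_knob 0.6 [303.6 201.5] [483.47 -15.74  72.  ]
stop_pointer 0.88 [402.9 225. ] [546.63  88.72  24.  ]
stop_pointer 0.48 [361.5 201.4] [508.68  45.3   24.  ]
(array([402.6 ,  16.11, 383.65]), array([ 0.26, -0.05, -0.97]))
[468.13   4.9  404.75] [ 3.14 -0.    2.95] [-0.13  0.27  1.93  0.    0.94 -1.51]
```

View pics/w1.png

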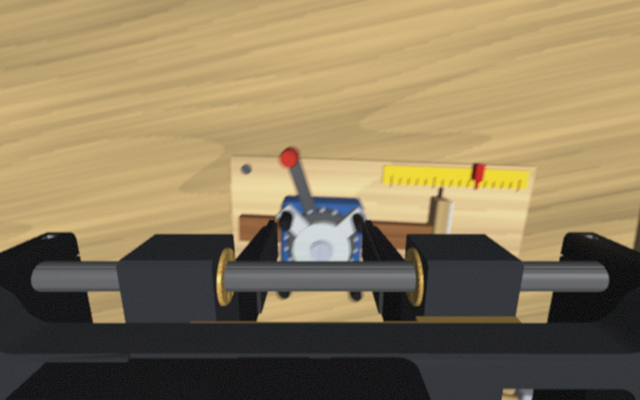

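```bash
cat > red.py <<'E'
from h import *
def reds(p):
    h=cv2.cvtColor(p["image"],cv2.COLOR_RGB2HSV)
    m=(((h[...,0]<6)|(h[...,0]>174))&(h[...,1]>150)&(h[...,2]>70)).astype(np.uint8)
    n,_,s,c=cv2.connectedComponentsWithStats(m)
    return [(c[i],s[i]) for i in range(1,n) if s[i][4]>8]
E
python3 - <<'E'
from red import *
np.set_printoptions(precision=1,suppress=True)
for c in("wrist","top","scene"):
    p=read_camera(c)
    for r in reds(p): print(c,r[0],r[1],onz(p,r[0],75),onz(p,r[0],22))
    if c=="wrist":
        w=onz(p,(321,251),80);print("wheel",w,"pointer",onz(p,(439,190),24),"mk",onz(p,(478,186),24),"knobtop",onz(p,(289.5,157),92))
        print("bar",onz(p,(240,228),30),onz(p,(432,236),30),"base edge",onz(p,(233,157),12),onz(p,(533,167),12))
        big=cv2.resize(p["image"][140:310,220:540],(800,425),interpolation=cv2.INTER_CUBIC)
        cv2.imwrite("pics/w2.png",big[...,::-1])
    if c=="top":
        print("wheel",onz(p,(318.3,195.7),80),"knobtop",onz(p,(321.7,227),90),"pointer",onz(p,(274.5,203),24),"mk",onz(p,(261.5,204),24))
E
```

```text
wrist [288.7 157.4] [280 148  18  20 278] [435.9 -18.2  75. ] [441.8 -24.5  22. ]
wrist [478.2 173.3] [474 164  11  25 160] [486.4 159.6  75. ] [500.9 183.8  22. ]
wheel [534.9  -5.8  80. ] pointer [511.3 137.2  24. ] mk [515.1 181.6  24. ] knobtop [433.8 -15.4  92. ]
bar [510.4 -96.9  30. ] [563.2 121.5  30. ] base edge [430.1 -88.9  12. ] [508.4 251.7  12. ]
top [345.7 109.4] [332 106  28   8 166] [815.5 -95.5  75. ] [833.4 -98.7  22. ]
wheel [533.7  -7.1  80. ] knobtop [434.4 -18.   90. ] pointer [515.5 138.4  24. ] mk [512.1 181.4  24. ]
scene [123.1  41.5] [119  39  10   6  49] [-523. -863.   75.] [-627.8 -911.    22. ]
scene [159.9  45.5] [155  43  11   6  52] [-472.7 -686.4   75. ] [-574.4 -724.    22. ]
scene [194.1  53.8] [191  52   7   5  30] [-387.4 -521.4   75. ] [-484.2 -549.2   22. ]
scene [319.8 185.3] [318 184   4   4  12] [424.7 -17.8  75. ] [375.8 -16.1  22. ]
scene [387.3 212. ] [387 210   2   6   9] [541.6 169.9  75. ] [499.6 182.8  22. ]
scene [295.9 325. ] [277 321  39   9 332] [863.6 -97.   75. ] [840.6 -99.9  22. ]
```

View pics/w2.png

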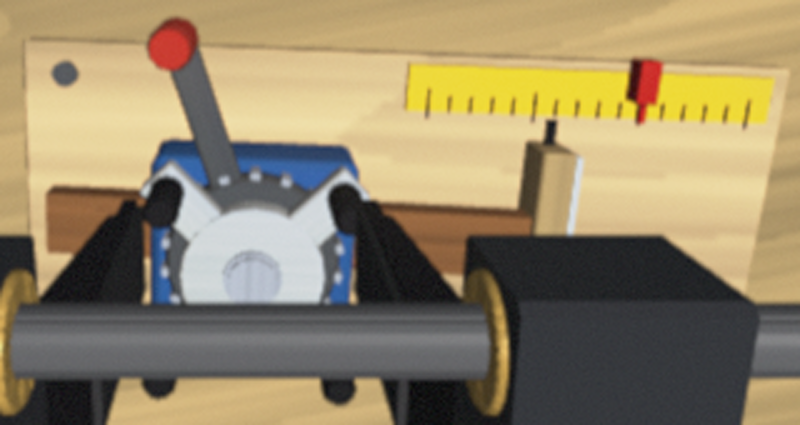

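Emit:
move_arm:
  commands:
    - [[-0.28, -0.175, -0.5], 0.6, 0]
    - [[-0.28, -0.175, -0.5], 0.6, 0]
    - [[-0.28, -0.175, -0.5], 0.6, 0]
    - [[-0.28, -0.175, -0.5], 0.6, 0]
    - [[0, 0, -0.6], 0.6, 0]
    - [[0, 0, -0.8], 0.6, 0]
    - [[0, 0, -0.8], 0, 0]
    - [[0, 0, -0.7], 0, 0]
    - [[0, 0, 0], 0, 0]
    - [[0, 0, 0], 0, -1]
    - [[0, 0, 0], 0, -1]
    - [[0, 0, 0], 0, -1]
    - [[0, 0, 0], 0, -1]
    - [[0, 0, 0], 0, -1]

```text
t: 4.38
eef_pos: [435.0, -16.7, 258.6]
tcp_rot: [-3.141, 0.002, -3.047]
ft_force: [-2.1, -8.7, 3.5]
opening: 0.208
grip_force: 4.3
```

```bash
python3 - <<'E'
from red import *
p=read_camera("wrist"); save(p,"w3.png"); print(env.state())
E
```

```text
{'t': 4.4333, 'joints': array([-1.90717396e-01,  4.70761683e-01,  2.15824803e+00, -7.88716376e-04,
        5.10961520e-01, -1.85547205e+00]), 'qvel': array([-0.0025393 , -0.00113113, -0.00041483,  0.00419022, -0.00056553,
       -0.00051124]), 'tau': array([  2.3342751 , -43.76046896, -11.74736917,   0.69132999,
        -0.16553367,  -0.05380199]), 'eef_pos': array([434.97496222, -16.89313785, 258.58773297]), 'tcp_rot': array([-3.14076608e+00,  1.44740092e-03, -3.04694607e+00]), 'ft_force': array([-1.49102335, -3.77287863,  7.85582537]), 'moment': array([-0.65242412,  0.23767353, -0.04178616]), 'grip_force': 30.01184043008834, 'opening': 0.17694751896570837}
```

View pics/w3.png

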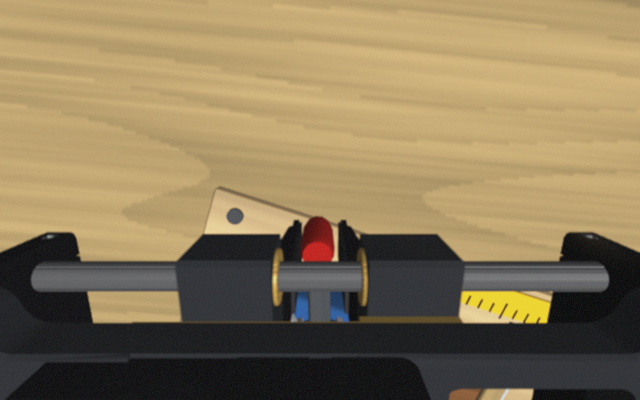

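Emit:
move_arm:
  commands:
    - [[0.021, -0.165, 0], 0.625, -1]
    - [[0.029, -0.164, 0], 0.625, -1]
    - [[0.037, -0.163, 0], 0.625, -1]
    - [[0.045, -0.16, 0], 0.625, -1]
    - [[0.053, -0.158, 0], 0.625, -1]
    - [[0.061, -0.155, 0], 0.625, -1]
    - [[0.069, -0.152, 0], 0.625, -1]
    - [[0.076, -0.148, 0], 0.625, -1]
    - [[0.084, -0.144, 0], 0.625, -1]
    - [[0.091, -0.14, 0], 0.625, -1]
    - [[0.098, -0.135, 0], 0.625, -1]
    - [[0.104, -0.13, 0], 0.625, -1]
    - [[0, 0, 0], 0, -1]
    - [[0, 0, 0], 0, -0.3]
    - [[0, 0, 0], 0, -0.3]
    - [[0, 0, 0], 0, -0.3]

```text
t: 5.77
eef_pos: [457.9, -71.1, 258.0]
tcp_rot: [-3.141, 0.0, -2.448]
ft_force: [-0.3, 0.6, -0.8]
opening: 0.324
grip_force: 0.0
```

```bash
python3 - <<'E'
from h import *
np.set_printoptions(precision=2,suppress=True)
p=read_camera("top")
P=np.array([onz(p,uv,105) for uv in[(309.7,181.7),(331.7,187),(327.7,207),(304.7,204)]])
c=P.mean(0);print(P,c); d=P-c; print(np.hypot(d[:,0],d[:,1]),np.arctan2(d[:,1],d[:,0]))
im=p["image"]; cv2.imwrite("pics/t1.png",cv2.resize(im[160:250,240:360],(800,600),interpolation=cv2.INTER_CUBIC)[...,::-1])
y=np.array([.224,.975]);
for q in((274.5,203),(261.5,204)):print(onz(p,q,24))
E
```

```text
[[574.77  19.45 105.  ]
 [558.18 -49.01 105.  ]
 [495.8  -36.56 105.  ]
 [505.06  34.68 105.  ]] [533.45  -7.86 105.  ]
[49.53 48.   47.34 51.14] [ 0.58 -1.03 -2.49  2.16]
[515.5  138.37  24.  ]
[512.14 181.38  24.  ]
```

View pics/t1.png

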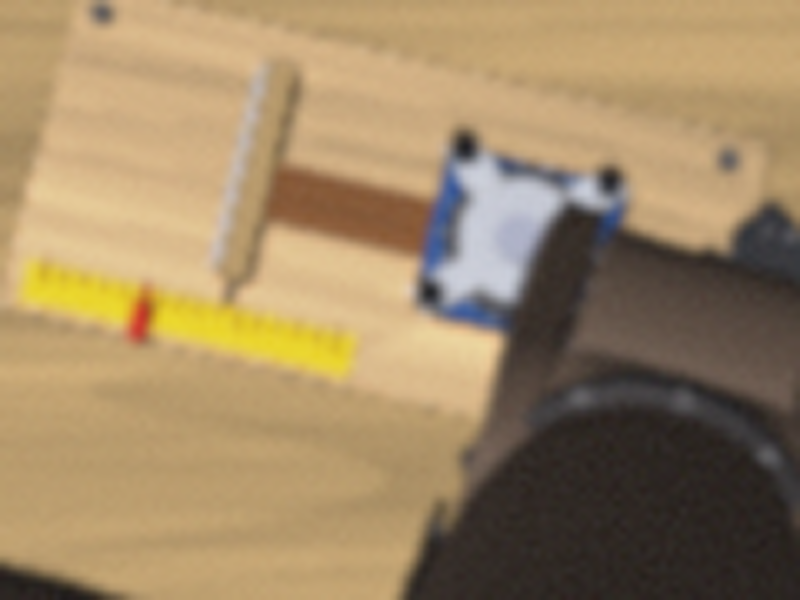

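Emit:
move_arm:
  commands:
    - [[0, 0, 1], 0, 0]
    - [[0, 0, 1], 0, 0]
    - [[0.179, 0.391, 0], -0.97, 0]
    - [[0.179, 0.391, 0], -0.97, 0]
    - [[0.179, 0.391, 0], -0.97, 0]
    - [[0.179, 0.391, 0], -0.97, 0]
    - [[0.179, 0.391, 0], -0.97, 0]
    - [[0.179, 0.391, 0], -0.97, 0]
    - [[0.179, 0.391, 0], -0.97, 0]
    - [[0.179, 0.391, 0], -0.97, 0]
    - [[0.179, 0.391, 0], -0.97, 0]
    - [[0, 0, 0], 0, 0]
    - [[0, 0, -0.75], 0, 0]
    - [[0, 0, -0.75], 0, 0]
    - [[0, 0, 0], 0, -1]
    - [[0, 0, 0], 0, -1]
    - [[0, 0, 0], 0, -1]
    - [[0, 0, 0], 0, -1]
    - [[0, 0, 0], 0, -1]

```text
t: 7.4
eef_pos: [506.2, 34.3, 273.1]
tcp_rot: [3.142, 0.0, 3.138]
ft_force: [0.0, 0.7, 0.4]
opening: 0.207
grip_force: 0.0
```

```bash
python3 - <<'E'
from h import *
p=read_camera("wrist"); save(p,"w4.png"); s=env.state(); print(s["opening"],s["grip_force"],s["eef_pos"],s["ft_force"],s["tcp_rot"])
E
```

```text
0.16163895940691422 6.241741844569333 [506.20761733  34.37170466 273.07508483] [ 0.85978544 10.68725704  2.1640644 ] [3.14141409e+00 3.49966878e-04 3.13770807e+00]
```

View pics/w4.png

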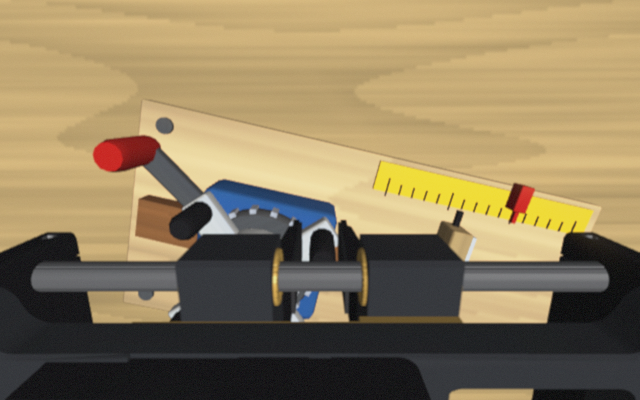

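```bash
python3 - <<'E'
from h import *
np.set_printoptions(precision=3,suppress=True)
p=read_camera("wrist"); y=np.array([.224,.975,0])
a,b=onz(p,(458,212),24),onz(p,(513.5,222),24);print(a,b,(b-a)@y,(b-a)@np.array([.975,-.224,0]))
s=env.state(); print(s["opening"],s["grip_force"],s["eef_pos"],s["ft_force"])
W=np.array([534,-7.]); 
th=2.16-np.arange(0,3.51,.125); P=W+50*np.c_[np.cos(th),np.sin(th)]
D=np.diff(P,axis=0)/30
print([[round(float(v),3) for v in d] for d in D])
E
```

```text
[509.568 137.495  24.   ] [517.517 179.782  24.   ] 43.0101299285925 -1.7226404554903028
0.13822427055502842 30.00807811418781 [505.88   34.889 273.021] [0.538 2.254 2.705]
[[0.18, 0.105], [0.192, 0.081], [0.2, 0.057], [0.206, 0.031], [0.208, 0.006], [0.207, -0.02], [0.203, -0.046], [0.196, -0.071], [0.185, -0.095], [0.172, -0.117], [0.156, -0.138], [0.138, -0.156], [0.117, -0.172], [0.095, -0.185], [0.071, -0.196], [0.046, -0.203], [0.02, -0.207], [-0.006, -0.208], [-0.032, -0.206], [-0.057, -0.2], [-0.082, -0.192], [-0.105, -0.18], [-0.126, -0.165], [-0.146, -0.148], [-0.163, -0.129], [-0.178, -0.108], [-0.19, -0.085], [-0.199, -0.06]]
```

Emit:
move_arm:
  commands:
    - [[0.18, 0.105, 0], 0, -1]
    - [[0.192, 0.081, 0], 0, -1]
    - [[0.2, 0.057, 0], 0, -1]
    - [[0.206, 0.031, 0], 0, -1]
    - [[0.208, 0.006, 0], 0, -1]
    - [[0.207, -0.02, 0], 0, -1]
    - [[0.203, -0.046, 0], 0, -1]
    - [[0.196, -0.071, 0], 0, -1]
    - [[0.185, -0.095, 0], 0, -1]
    - [[0.172, -0.117, 0], 0, -1]
    - [[0.156, -0.138, 0], 0, -1]
    - [[0.138, -0.156, 0], 0, -1]
    - [[0.117, -0.172, 0], 0, -1]
    - [[0.095, -0.185, 0], 0, -1]
    - [[0.071, -0.196, 0], 0, -1]
    - [[0.046, -0.203, 0], 0, -1]
    - [[0.02, -0.207, 0], 0, -1]
    - [[-0.006, -0.208, 0], 0, -1]
    - [[-0.032, -0.206, 0], 0, -1]
    - [[0, 0, 0], 0, -1]

```text
t: 9.17
eef_pos: [584.2, -18.1, 273.4]
tcp_rot: [3.141, 0.006, 3.137]
ft_force: [10.4, 0.6, -5.1]
opening: 0.139
grip_force: 30.0
```

```bash
python3 - <<'E'
from h import *
np.set_printoptions(precision=3,suppress=True)
s=env.state(); print(s["opening"],s["grip_force"],s["eef_pos"],s["ft_force"],s["tcp_rot"])
d=s["eef_pos"][:2]-[534,-7]; print(np.hypot(*d),np.arctan2(d[1],d[0]))
p=read_camera("wrist");q=read_camera("top")
a=cv2.resize(p["image"][100:330],(800,288)); b=cv2.resize(q["image"][180:220,240:351],(800,288),interpolation=cv2.INTER_CUBIC)
cv2.imwrite("pics/m5.png",np.vstack([a,b])[...,::-1])
E
```

```text
0.13923419970633727 29.999237192678265 [584.152 -18.112 273.387] [10.397  0.62  -5.109] [3.141 0.006 3.137]
51.367981025782015 -0.21804925724785426
```

View pics/m5.png

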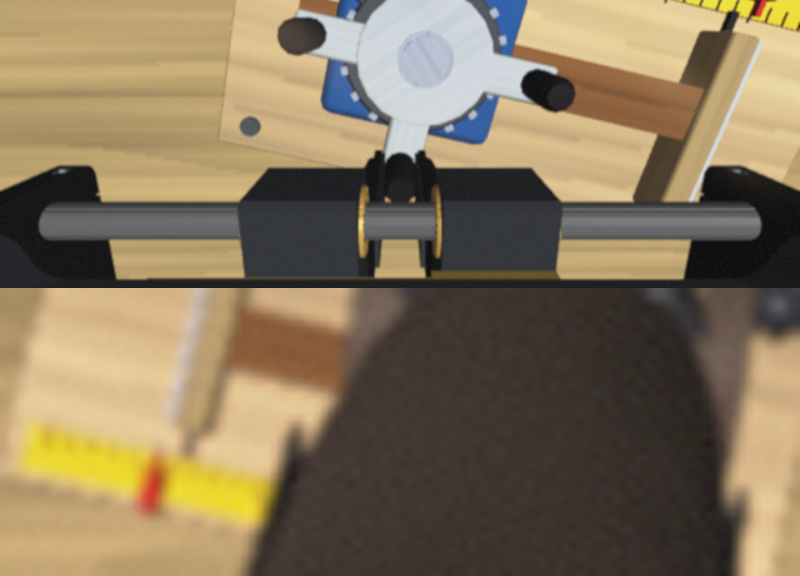

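```bash
python3 - <<'E'
from h import *
np.set_printoptions(precision=3,suppress=True)
p=read_camera("wrist");y=np.array([.224,.975,0])
im=p["image"][90:150,540:640]; cv2.imwrite("pics/m6.png",cv2.resize(im,(800,480),interpolation=cv2.INTER_CUBIC)[...,::-1])
W=np.array([535.2,-7.]); s=env.state()["eef_pos"][:2]-W; print(np.hypot(*s),np.arctan2(s[1],s[0]))
a,b=onz(p,(582.4,120),24),onz(p,(605.6,111),24);print(a,b,(b-a)@y)
q=read_camera("top");a,b=onz(q,(266.1,203.2),24),onz(q,(261.9,203.5),24);print(a,b,(b-a)@y)
E
```

```text
50.16365329298708 -0.2206500188286703
[522.747 164.075  24.   ] [516.789 178.775  24.   ] 12.997911554764912
[514.815 166.179  24.   ] [513.806 180.075  24.   ] 13.323223138403742
```

View pics/m6.png

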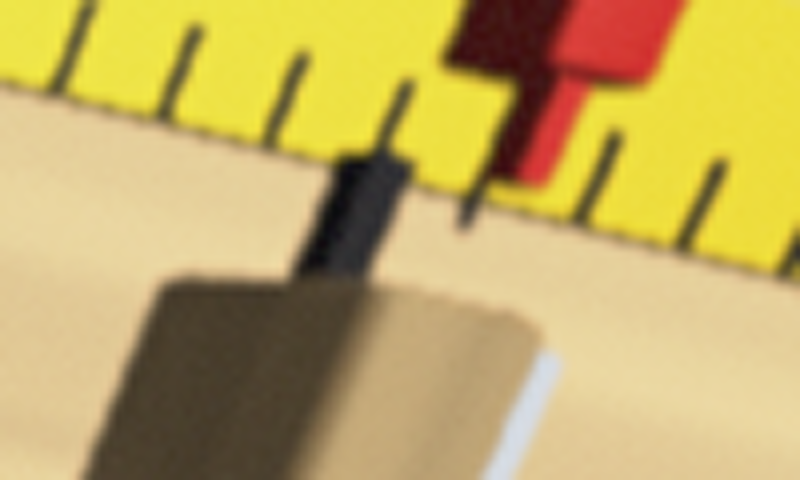

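```bash
python3 - <<'E'
from h import *
np.set_printoptions(precision=3,suppress=True)
p=read_camera("wrist");y=np.array([.224,.975,0]);x=np.array([.975,-.224,0])
a,b=onz(p,(586.9,109.4),24),onz(p,(605,112.9),24);print(a,b,(b-a)@y,(b-a)@x)
t=[onz(p,(540+u/8,90+v/8),14) for u,v in((57,90),(164,115),(270,143),(577,218),(683,245))];print([float(k@y) for k in t])
E
```

```text
[515.657 165.704  24.   ] [518.024 178.607  24.   ] 13.110612279576046 -0.5831315403522885
[254.95099313688286, 265.08639640534926, 275.2893998395043, 304.90963464982656, 315.2789212610649]
```

Emit:
move_arm:
  commands:
    - [[-0.009, -0.175, 0], 0, -1]
    - [[-0.068, -0.168, 0], 0, -1]
    - [[-0.086, -0.16, 0], 0, -1]
    - [[-0.103, -0.15, 0], 0, -1]
    - [[-0.119, -0.138, 0], 0, -1]
    - [[-0.133, -0.124, 0], 0, -1]
    - [[-0.146, -0.109, 0], 0, -1]
    - [[-0.156, -0.092, 0], 0, -1]
    - [[-0.166, -0.075, 0], 0, -1]
    - [[-0.173, -0.056, 0], 0, -1]
    - [[0, 0, 0], 0, -1]
    - [[0, 0, 0], 0, -1]

```text
t: 10.42
eef_pos: [548.1, -54.8, 273.1]
tcp_rot: [3.141, 0.001, 3.137]
ft_force: [1.9, 4.5, 0.5]
opening: 0.136
grip_force: 30.0
```

```bash
python3 - <<'E'
from h import *
np.set_printoptions(precision=3,suppress=True)
p=read_camera("wrist");q=read_camera("top")
W=np.array([535.2,-7.]); e=env.state();s=e["eef_pos"][:2]-W; print(np.hypot(*s),np.arctan2(s[1],s[0]),e["eef_pos"],e["ft_force"])
M=onz(p,(320,200),24)
uv=proj(p,[[517.5,178.6,24]])[0]; print(uv); r,c=int(uv[1]),int(min(uv[0],590))
r0=max(0,r-40);c0=max(0,c-50)
a=cv2.resize(p["image"][r0:r0+60,c0:c0+100],(500,300),interpolation=cv2.INTER_CUBIC)
b=cv2.resize(q["image"][184:220,230:290],(500,300),interpolation=cv2.INTER_CUBIC); print(r0,c0)
cv2.imwrite("pics/m7.png",np.vstack([a,b])[...,::-1])
E
```

```text
49.511123125153034 -1.3061297501530682 [548.151 -54.787 273.1  ] [1.191 6.325 2.146]
[644.672 165.659]
125 540
```

View pics/m7.png

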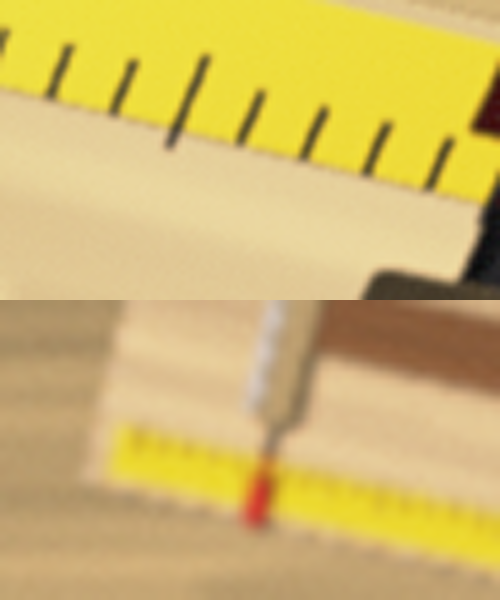

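Emit:
move_arm:
  commands:
    - [[0, 0, 0], 0, 0]
    - [[0, 0, 0], 0, 0]
    - [[0, 0, 0], 0, 0]
    - [[0, 0, 0.5], 0, 0]
    - [[0, 0, 1], 0, 0]
    - [[-0.133, 0.93, 0], 0, 0]
    - [[-0.133, 0.93, 0], 0, 0]
    - [[-0.133, 0.93, 0], 0, 0]
    - [[-0.133, 0.93, 0], 0, 0]
    - [[-0.133, 0.93, 0], 0, 0]
    - [[-0.133, 0.93, 0], 0, 0]
    - [[-0.133, 0.93, 0], 0, 0]
    - [[0, 0, 0], 0, 0]
    - [[0, 0, 0], 0, 0]

```text
t: 11.68
eef_pos: [519.9, 141.1, 317.8]
tcp_rot: [-3.141, -0.0, 3.14]
ft_force: [-0.2, -0.4, 0.7]
opening: 0.498
grip_force: 0.0
```

```bash
python3 - <<'E'
from h import *
np.set_printoptions(precision=3,suppress=True)
p=read_camera("wrist"); print(env.state()["eef_pos"])
uv=proj(p,[[517,179,24]])[0]; print(uv); r,c=uv.astype(int)[::-1]; r0,c0=max(0,r-40),max(0,min(540,c-50)); print(r0,c0)
cv2.imwrite("pics/m8.png",cv2.resize(p["image"][r0:r0+75,c0:c0+100],(800,600),interpolation=cv2.INTER_CUBIC)[...,::-1]); save(p,"w8.png")
E
```

```text
[520.159 140.192 317.755]
[362.544 190.379]
150 312
```

View pics/m8.png

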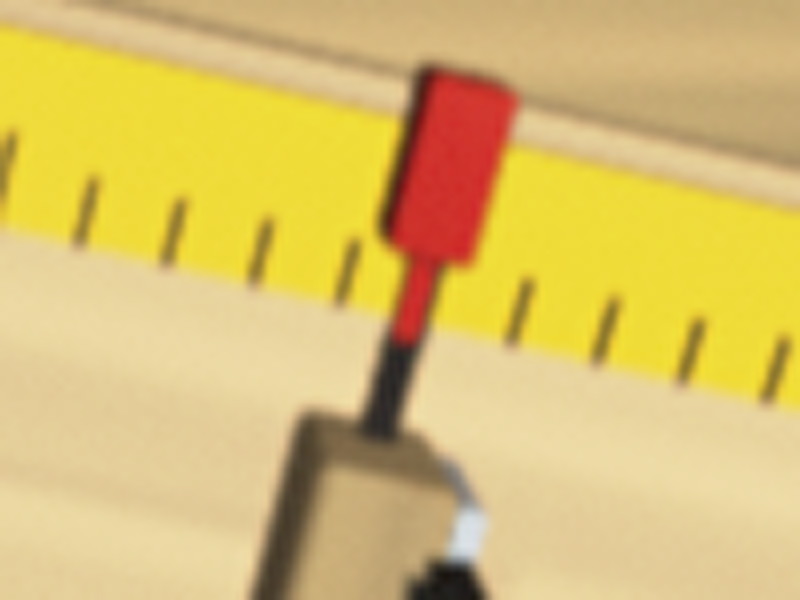

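Emit:
move_arm:
  commands:
    - [[-0.231, -0.782, 0], 0.965, 0]
    - [[-0.231, -0.782, 0], 0.965, 0]
    - [[-0.231, -0.782, 0], 0.965, 0]
    - [[-0.231, -0.782, 0], 0.965, 0]
    - [[-0.231, -0.782, 0], 0.965, 0]
    - [[-0.231, -0.782, 0], 0.965, 0]
    - [[-0.231, -0.782, 0], 0.965, 0]
    - [[-0.231, -0.782, 0], 0.965, 0]
    - [[-0.231, -0.782, 0], 0.965, 0]
    - [[0, 0, 0], 0, 0]
    - [[0, 0, -1], 0, 0]
    - [[0, 0, -1], 0, 0]
    - [[0, 0, 0], 0, 0]
    - [[0, 0, 0], 0, -1]
    - [[0, 0, 0], 0, -1]
    - [[0, 0, 0], 0, -1]
    - [[0, 0, 0], 0, -1]
    - [[0, 0, 0], 0, -1]
    - [[0, 0, 0], 0, -1]

```text
t: 13.32
eef_pos: [458.0, -71.0, 258.6]
tcp_rot: [-3.14, 0.001, -2.451]
ft_force: [-0.4, -2.5, 8.0]
opening: 0.182
grip_force: 30.0
```

Emit:
move_arm:
  commands:
    - [[-0.163, 0.211, 0], -1, -1]
    - [[-0.145, 0.224, 0], -1, -1]
    - [[-0.127, 0.234, 0], -1, -1]
    - [[-0.108, 0.244, 0], -1, -1]
    - [[-0.088, 0.252, 0], -1, -1]
    - [[-0.067, 0.258, 0], -1, -1]
    - [[-0.047, 0.262, 0], -1, -1]
    - [[-0.026, 0.265, 0], -1, -1]
    - [[-0.004, 0.267, 0], -1, -1]

```text
t: 14.07
eef_pos: [434.6, -4.5, 258.6]
tcp_rot: [-3.141, 0.002, 3.108]
ft_force: [-1.0, -6.1, 9.6]
opening: 0.178
grip_force: 30.0
```

Emit:
move_arm:
  commands:
    - [[0.006, 0.133, 0], -0.5, -1]
    - [[0.011, 0.133, 0], -0.5, -1]
    - [[0.016, 0.132, 0], -0.5, -1]
    - [[0.022, 0.131, 0], -0.5, -1]

```text
t: 14.4
eef_pos: [436.3, 11.3, 258.6]
tcp_rot: [-3.141, 0.001, 2.951]
ft_force: [-2.4, -6.3, 9.5]
opening: 0.178
grip_force: 30.0
```

Emit:
move_arm:
  commands:
    - [[0.027, 0.13, 0], -0.5, -1]
    - [[0.032, 0.129, 0], -0.5, -1]
    - [[0.037, 0.128, 0], -0.5, -1]

```text
t: 14.65
eef_pos: [439.2, 22.9, 258.6]
tcp_rot: [-3.141, 0.001, 2.831]
ft_force: [-1.7, -7.2, 9.6]
opening: 0.18
grip_force: 30.0
```

Emit:
move_arm:
  commands:
    - [[0.043, 0.126, 0], -0.5, -1]
    - [[0.048, 0.124, 0], -0.5, -1]
    - [[0.053, 0.122, 0], -0.5, -1]

```text
t: 14.9
eef_pos: [443.4, 33.9, 258.6]
tcp_rot: [-3.141, 0.001, 2.711]
ft_force: [-3.7, -9.8, 10.8]
opening: 0.177
grip_force: 30.0
```

Emit:
move_arm:
  commands:
    - [[0.057, 0.12, 0], -0.5, -1]
    - [[0, 0, 0], 0, -1]

```text
t: 15.07
eef_pos: [445.3, 37.8, 258.6]
tcp_rot: [3.142, 0.001, 2.67]
ft_force: [-1.0, -2.4, 10.3]
opening: 0.183
grip_force: 30.0
```

Emit:
move_arm:
  commands:
    - [[0.062, 0.118, 0], -0.5, -1]

```text
t: 15.15
eef_pos: [446.9, 40.9, 258.6]
tcp_rot: [-3.141, 0.001, 2.633]
ft_force: [-3.0, -9.5, 10.8]
opening: 0.182
grip_force: 30.0
```

Emit:
move_arm:
  commands:
    - [[0.067, 0.116, 0], -0.5, -1]

```text
t: 15.23
eef_pos: [448.9, 44.4, 258.6]
tcp_rot: [-3.141, 0.001, 2.591]
ft_force: [-3.8, -11.0, 10.6]
opening: 0.18
grip_force: 30.0
```

Emit:
move_arm:
  commands:
    - [[0.071, 0.113, 0], -0.5, -1]

```text
t: 15.32
eef_pos: [451.0, 47.8, 258.6]
tcp_rot: [-3.141, 0.001, 2.551]
ft_force: [-2.1, -11.2, 11.1]
opening: 0.184
grip_force: 30.0
```

Emit:
move_arm:
  commands:
    - [[0.075, 0.11, 0], -0.5, -1]

```text
t: 15.4
eef_pos: [453.3, 51.0, 258.6]
tcp_rot: [-3.141, 0.001, 2.511]
ft_force: [-4.1, -12.5, 11.4]
opening: 0.182
grip_force: 30.0
```

Emit:
move_arm:
  commands:
    - [[0, 0, 0], 0, -0.6]
    - [[0, 0, 0], 0, -0.2]
    - [[0, 0, 0], 0, 0]
    - [[0, 0, 0], 0, 0]
    - [[0, 0, 1], 0, 0]
    - [[0, 0, 0.98], 0, 0]
    - [[0.278, 0.371, 0], 0.985, 0]
    - [[0.278, 0.371, 0], 0.985, 0]
    - [[0.278, 0.371, 0], 0.985, 0]
    - [[0.278, 0.371, 0], 0.985, 0]
    - [[0.278, 0.371, 0], 0.985, 0]
    - [[0.278, 0.371, 0], 0.985, 0]
    - [[0.278, 0.371, 0], 0.985, 0]
    - [[0.278, 0.371, 0], 0.985, 0]
    - [[0, 0, 0], 0, 0]
    - [[0, 0, 0], 0, 0]

```text
t: 16.73
eef_pos: [519.9, 140.8, 316.8]
tcp_rot: [3.141, -0.001, 3.142]
ft_force: [0.2, -0.4, -0.4]
opening: 0.503
grip_force: 0.0
```

```bash
python3 - <<'E'
from red import *
np.set_printoptions(precision=2,suppress=True)
p=read_camera("wrist"); s=env.state();print(s["eef_pos"],s["tcp_rot"],s["ft_force"]); save(p,"w9.png")
old=cv2.imread("pics/w8.png")[...,::-1]
for im in(old,p["image"]):
    print([(r[0],r[1]) for r in reds(dict(image=im))])
    # match template: pointer patch and marker patch from the old image
    for n,(r0,r1,c0,c1) in dict(ptr=(194,206,352,368),mk=(156,192,355,382),stop=(200,215,340,372)).items():
        m=cv2.matchTemplate(np.ascontiguousarray(im),np.ascontiguousarray(old[r0:r1,c0:c1]),cv2.TM_CCOEFF_NORMED);_,v,_,l=cv2.minMaxLoc(m); print(n,v,l[0]-c0,l[1]-r0)
q=read_camera("wrist")
for r in reds(q): print(r[0],onz(q,r[0],75),onz(q,r[0],22))
E
```

```text
[519.7  140.37 316.89] [ 3.14 -0.    3.14] [-0.12 -0.7  -0.45]
[(array([ 17.47, 123.8 ]), array([  0, 113,  43,  24, 836], dtype=int32)), (array([367.11, 172.28]), array([361, 159,  15,  34, 277], dtype=int32))]
ptr 1.0 0 0
mk 0.9999988675117493 0 0
stop 1.0 0 0
[(array([149.43, 101.45]), array([137,  89,  27,  26, 507], dtype=int32)), (array([367.7 , 172.52]), array([361, 159,  16,  35, 281], dtype=int32))]
ptr 0.9774792790412903 1 0
mk 0.9819978475570679 1 0
stop 0.9744084477424622 1 0
[150.29 102.13] [444.42  29.19  75.  ] [442.56   2.4   22.  ]
[368.15 172.99] [491.82 174.68  75.  ] [501.35 182.83  22.  ]
```

```bash
python3 -c "
from cell import env; print(env.job_done())"
```

```text
the job is handed in; nothing more can be done
None
```

I handed the job in with the stop set to the red marker (pointer within about 1 mm), the lock ring retightened with about 12 N at the knob and let go, and the stop unmoved relative to the marker afterwards. The shoe's grip was not measured, and the hand-in returned no verdict.

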